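Open the dial lock and show its shackle

ROBOT

A 7-joint arm with a two-finger parallel gripper is mounted at the origin on a cart in front of the work surface, level with it; the furniture and walls round the work are solid. World frame = base frame: x ahead of the robot, y to its left, z up, the work surface at z = 0. Lengths are in m, angles in rad, forces in N, time in s.
With the tool pointing down it reaches from about 0.4 to 0.9 m from the base axis. Payload 5.5 kg.
Tool frame: the origin (TCP) lies at the very end of the fingers, on their centre line; the grasp point (between the pads) lies 19 mm behind it; z points along the fingers, y is the line along which they close (so a half turn about z gives the same grasp; the last joint's range is limited). The gripper opens to 85 mm and grips with 20 to 120 N. Pads are 22 mm wide; open, the fingers measure 114 mm over their backs; the gripper's body (76 mm by 85 mm) begins 54 mm behind the grasp point. The pads swing forward as they close: fully open they stand 13 mm farther back than shut.
Start: joints at [1.541, 0.501, -0.427, 1.55, 0.221, 1.138, -0.21], TCP at [0.188, -0.622, 0.231] pointing down, gripper open.
Joint ranges: [-2.88, 2.88], [-0.31, 2.03], [-1.54, 1.56], [0.2, 2.42], [-1.41, 4.55], [0.19, 2.02], [-2.57, 2.57]. Speed limits (rad/s): [2.57, 2.57, 3.14, 3.14, 3.14, 3.14, 3.14].

INTERFACE

Orientations are given as a unit quaternion [w, x, y, z].
In Python, from rig import r, viewer gives the robot as it stands. The module is installed in compiled form; this text tells all that it offers.
- The arm moves only by the tool step_arm, never from a script. Its argument "plan" is one flat list of numbers, 5 for each row, row after row: the closure, from 0 (fully open) to 1 (shut), then the shift along the tool's x, y, z scaled (see below), then the turn about the tool's z scaled (see below). A call has 1 to 10 rows; each row shifts and turns the commanded pose from where the row before left it, along the tool's axes as they then stand; what a row does not reach is not made up. The controller multiplies each number of a shift by 20 mm and each number of a turn by 4 degrees. A row lasts 1/12 s, in which the tool goes at most 41.7 mm and 7.16 degrees, less where a joint would pass 70% of its speed; a pose out of reach is approached as far as the arm can. A call with a number of a shift or a turn outside -1 to 1 is refused whole. A call with a gripper value outside its range is refused whole. The fingers move at their own pace and stop on an object; "grip_force" is the grip in N (left out, the last holds). Time passes only in rows, so rows that do not move let the fingers close. It gives the time, the measured TCP pose, the force, the opening and the grip force at its end, in the units of the state.
- r.sense(): the state, without advancing time (a new reading comes with each control period).
- viewer.camera(name): name is "scene" or "side" or "wrist"; returns a dict with "pixels" (384x512x3 uint8, blue, green, red), "depth" (384x512 float32, m along the optical axis (not along the pixel's ray), 0 where there is no reading), "intrinsics" (3x3 intrinsics, pixels), "k1" (the pictures are not rectified: a ray, as slopes to the right and down, at radius r is drawn at 1 + k1 r^2 times it, then the intrinsics apply), "rvec" (rotation vector, rad) and "tvec" (3), from world to camera coordinates, as OpenCV has them; the wrist camera has in their place "tool_from_camera" (4x4, takes a point from camera to tool coordinates, whose origin is the TCP and whose axes are the flange's). Camera axes: x right, y down, z forward; pixel columns grow to the right and rows downward; lengths in m; the calibration is good to about 2 mm. A picture is of the moment at which its call begins: read the wrist's pose just before it.
- r.close_job(): hands the job in; it is judged then, once.
The state is a dict: "clock": time; "joint_pos": joint angles; "joint_vel": joint speeds; "effort": joint torques, N m; "tool_pos": TCP position; "tcp_rot": TCP orientation; "wrist_force": force on the tool from outside, world axes, zero at the start; "moment": the same for the moment, N m; "grip_width": finger opening in m; "grip_force": force on a finger pad.
Only numpy, scipy, OpenCV 4.12 (cv2) and the standard library are available. Lean on these libraries where they do the work, as an engineer would, in place of code of your own. Each camera call takes 0.05 s, during which the arm holds its last target. There are 200 camera calls.

TASK

The blue sample box is held shut by a dial lock whose steel shackle passes through the hasp. Turn the round black dial clockwise, click by click, until its white mark rests at the red index line on the box; then pull the shackle straight up, right out of the lock. Finish while holding the shackle still and upright in the gripper, its feet at least 10 cm above the top of the box; leave the dial at the red line and the lid shut, and do not disturb the bottle, the vial or the timer.

Things in the scene. Friction and masses are not known exactly. Their poses are not given: they have to be found in the camera images.
- lockbox: Blue box with aluminium top, fixed on the bench, 70 mm high. Origin: on the bench under the dial axis; z up, +x away from the robot, -y from the dial to the shackle. It reaches 55 mm either way in x, 66 mm in +y, 175 mm in -y. Red index line: on the top, 37 to 54 mm from the dial axis in the box's -x (towards the robot).
- dial (a joint): Dial angle: 0 with the white mark at the red line (open), positive counterclockwise from above. Starts at 1.0 to 2.2: turn clockwise to 0. Stops at -0.45 and 3.0. Spring clicks every 0.524 rad (about 0.15 N m), which draw it in from about 0.2 rad. The shackle is free within 0.13 rad of 0; elsewhere a wheel inside stops it after 2 mm of lift, and pulling up then jams the dial.
- dial_grip (a point): Point on the dial's axis, 100 mm above the bench, at the height to grip. The dial is a round black knurled knob, 36 mm across, from 76 to 110 mm above the bench, on a flat skirt 70 mm across whose top is 77 mm above the bench. The near leg of the shackle begins 46 mm from the axis: close the fingers across the line from dial to shackle. The axes turn with the dial.
- dial_mark (a point): The thick white mark on the dial's skirt, 29 mm from the dial's axis (78 mm above the bench); a white line on top of the knob points the same way.
- shackle: Loose steel U standing legs down in the lock: 66 mm wide (its y), 12 mm thick (its x), 97 mm high, about 0.18 kg. Origin: midway between the undersides of its feet, z up. In the lock: 28 mm above the bench, 79 mm from the dial axis in the box's -y, axes parallel to the box's. Legs 12 x 16 mm, 50 mm apart, 42 mm deep in holes with 1.5 mm play.
- shackle_grip (a point): Middle of the shackle's crossbar (66 mm long along the shackle's y, 12 mm thick along x, 14 mm high), 90 mm above its feet: 118 mm above the bench while in the lock. Grip it across its 12 mm thickness; below the crossbar is a gap of 34 x 41 mm.
- bottle: Glass bottle with a blue cap, 56 mm across, 109 mm high, standing beside the +y end of the box. Origin: centre of its underside. A bystander, not to be disturbed.
- vial: Small amber vial with a black cap, 23 mm across, 51 mm high, standing beyond the -y end of the box. Origin: centre of its underside. A bystander.
- timer: White digital timer 37 x 66 x 62 mm, standing on the bench to the right of the box. Origin: centre of its underside. A bystander.
- hasp_lid (a joint): Opening angle of the blue compartment lid at the -y end of the box, whose flat steel hasp strap (up to 4 mm above the box top) has the far shackle leg through it: 0 shut, growing as it opens, hinged at the -y end. Shut at the start, held by its weight (0.2 kg); it stays shut.

How it is judged:
By the outcome, as a careful person would: the job done as asked, in the order asked, and still so for the second after the job is handed in, while the arm keeps its last pose, push and grip.
It also fails if it takes over 58 s, if anything falls off the work surface, if the arm or the gripper's body presses on something with over 40 N, if the wrist force passes 120 N, or if a joint passes its speed limit or range.

## Working session

There is one attempt and no reset: what is moved stays moved. The work goes in short steps, Python scripts to look and compute and a tool call to move; the robot and the scene stay as the last step left them, time stands still between calls to the robot, and variables do not carry over. Pictures are saved under pics/ and viewed, at most 10 in all, crops included, and the job is handed in when it is done.

Besides the shell and the picture viewer there is one more tool, called after ">>>" in YAML: its name, and indented under it one key for each argument. step_arm: Moves the arm, as the interface text tells. Its arguments: {"type":"object","properties":{"plan":{"type":"array"},"grip_force":{"type":"number"}},"required":["plan"]}

```bash
mkdir -p pics; cat > h.py <<'E'
import numpy as np, cv2
from rig import r, viewer
from scipy.spatial.transform import Rotation as R
def grab(n):
    s=r.sense(); c=viewer.camera(n)
    if n=="wrist":
        q=s["tcp_rot"]; T=np.eye(4); T[:3,:3]=R.from_quat([q[1],q[2],q[3],q[0]]).as_matrix(); T[:3,3]=s["tool_pos"]
        c["W"]=T@np.array(c["tool_from_camera"])
    else:
        T=np.eye(4); Rm=cv2.Rodrigues(np.array(c["rvec"],float))[0]; T[:3,:3]=Rm.T; T[:3,3]=-Rm.T@np.array(c["tvec"],float).ravel(); c["W"]=T
    return c
def rays(c,uv):
    d=np.array([c["k1"],0,0,0,0],float)
    p=cv2.undistortPoints(np.array(uv,float).reshape(-1,1,2),np.array(c["intrinsics"],float),d).reshape(-1,2)
    return np.c_[p,np.ones(len(p))]
def deproj(c,uv):
    ry=rays(c,uv); z=np.array([c["depth"][int(round(v)),int(round(u))] for u,v in uv])
    return (ry*z[:,None])@c["W"][:3,:3].T+c["W"][:3,3]
def onplane(c,uv,h):
    d=rays(c,uv)@c["W"][:3,:3].T; o=c["W"][:3,3]
    return o+d*((h-o[2])/d[:,2])[:,None]
def tri(c1,p1,c2,p2):
    A=np.zeros((3,3));b=np.zeros(3)
    for c,p in((c1,p1),(c2,p2)):
        d=(rays(c,[p])@c["W"][:3,:3].T)[0]; d/=np.linalg.norm(d); M=np.eye(3)-np.outer(d,d); A+=M; b+=M@c["W"][:3,3]
    return np.linalg.solve(A,b)
def save(c,n):
    import pickle; cv2.imwrite(f"pics/{n}.png",c["pixels"]); pickle.dump({k:np.array(v) for k,v in c.items()},open(f"pics/{n}.pkl","wb"))
def load(n):
    import pickle; return pickle.load(open(f"pics/{n}.pkl","rb"))
E
python3 - <<'E'
from h import *
print(r.sense())
for n in("scene","side"): 
    c=grab(n); save(c,n+"0"); print(n,c["W"].round(3).tolist())
a=np.hstack([load("scene0")["pixels"],load("side0")["pixels"]]); cv2.imwrite("pics/both0.png",cv2.resize(a,(800,300),interpolation=cv2.INTER_AREA))
E
```

```text
{'clock': 0.0, 'joint_pos': array([ 1.54122288,  0.50187912, -0.42676252,  1.55145377,  0.22083839,
        1.13829198, -0.21033091]), 'joint_vel': array([ 0.00171725, -0.0001912 ,  0.00034597,  0.0019953 ,  0.0004117 ,
       -0.00041708, -0.00077999]), 'effort': array([ 4.13083353e-05, -5.69517517e+01, -5.81615970e+00, -2.80939239e+01,
        1.08026186e-02,  1.17676123e-02,  1.48994161e-05]), 'tool_pos': array([ 0.18732551, -0.62169691,  0.23023564]), 'tcp_rot': array([-9.76259675e-04,  9.89302961e-01,  1.45872140e-01, -1.29764529e-04]), 'wrist_force': array([ 0.11063265, -0.2766126 ,  0.27378148]), 'moment': array([ 0.01336212, -0.02391104,  0.01293845]), 'grip_force': 0.0, 'grip_width': 0.0854434986336318}
scene [[-0.49, -0.533, 0.69, -0.352], [-0.871, 0.317, -0.374, 0.578], [-0.019, -0.785, -0.62, 0.872], [0.0, 0.0, 0.0, 1.0]]
side [[-0.999, -0.004, 0.048, 0.434], [-0.045, 0.439, -0.897, 1.142], [-0.017, -0.898, -0.439, 0.601], [0.0, 0.0, 0.0, 1.0]]
```

View pics/scene0.png

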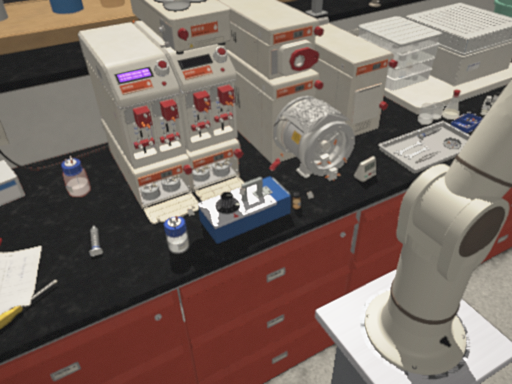

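View pics/side0.png

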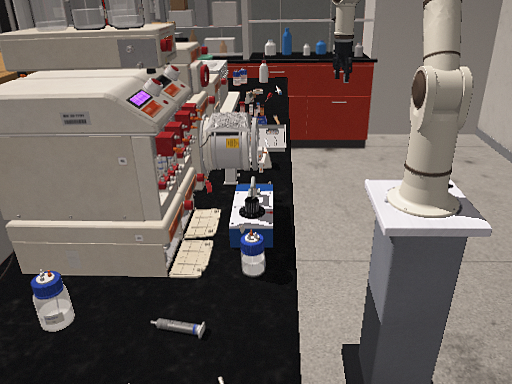

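Scene picture: box about (245,207), dial (228,200), shackle (255,192), bottle (177,233), vial (297,200), timer (366,168). In the side picture the dial is at (253,205), with the shackle behind it at (253,185). Next I'll enlarge both.

```bash
python3 - <<'E'
from h import *
a=load("scene0")["pixels"][165:250,190:305]; b=load("side0")["pixels"][165:250,210:290]
f=lambda x,s:cv2.resize(x,None,fx=s,fy=s,interpolation=cv2.INTER_CUBIC)
cv2.imwrite("pics/crop0.png",np.hstack([f(a,4),f(b,4)])); 
s=load("scene0"); d=load("side0")
print("scene",deproj(s,[(228,196),(245,207),(272,185),(177,220),(297,195),(366,168),(225,235)]).round(3).tolist())
print("side",deproj(d,[(253,197),(253,180),(252,238),(235,215),(270,215)]).round(3).tolist())
E
```

```text
scene [[0.506, 0.203, 0.111], [0.485, 0.163, 0.07], [0.533, 0.047, 0.068], [0.503, 0.353, 0.095], [0.472, -0.001, 0.053], [0.483, -0.268, 0.044], [0.46, 0.241, 0.022]]
side [[0.509, 0.193, 0.111], [0.514, 0.12, 0.125], [0.5, 0.367, 0.097], [0.555, 0.221, 0.072], [0.464, 0.219, 0.072]]
```

View pics/crop0.png

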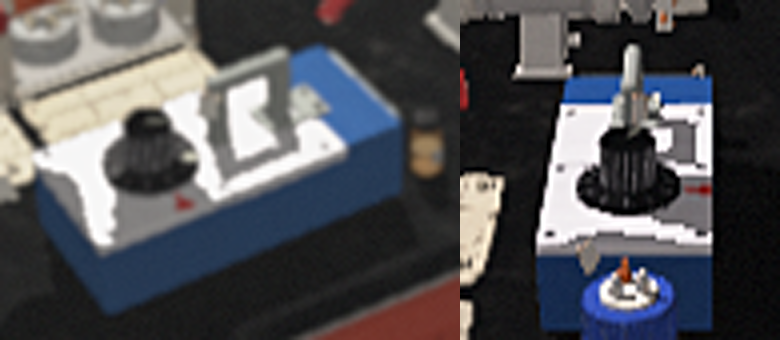

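```bash
python3 - <<'E'
from h import *
for n in("scene0","side0"):
    c=load(n); u,v=np.meshgrid(np.arange(0,512,2),np.arange(0,384,2)); uv=np.c_[u.ravel(),v.ravel()]
    P=deproj(c,uv); ok=c["depth"][uv[:,1],uv[:,0]]>0; P=P[ok]
    print(n)
    for y in np.arange(-0.7,0.45,0.1):
        o=[]
        for lo,hi in((.03,.15),(.15,.3),(.3,.6)):
            m=(abs(P[:,1]-y)<.05)&(P[:,2]>lo)&(P[:,2]<hi)&(P[:,0]>.3)&(P[:,0]<1.1); o.append(P[m,0].min().round(2) if m.any() else None)
        print(round(y,1),o)
d=load("side0"); s=load("scene0")
# box edges/orientation from the side view (crop/4+offset 210,165): red line & corners
print(onplane(d,[(210+(545-460)/4-.4,165+248/4-.4),(210+(712-460)/4-.4,165+250/4-.4),(210+(560-460)/4-.4,165+103/4-.4),(210+(712-460)/4-.4,165+104/4-.4)],.07).round(3).tolist())
print("red",onplane(d,[(210+(685-460)/4,165+189/4),(210+(712-460)/4,165+189/4)],.07).round(3).tolist(), onplane(s,[(190+183/4,165+203/4)],.07).round(3).tolist())
print("knob top",onplane(s,[(190+147/4,165+115/4)],.11).round(3),"mark",onplane(s,[(190+187/4,165+158/4)],.078).round(3))
E
```

```text
scene0
-0.7 [np.float64(0.62), np.float64(0.85), None]
-0.6 [None, None, None]
-0.5 [np.float64(0.67), np.float64(0.66), np.float64(0.72)]
-0.4 [np.float64(0.68), np.float64(0.67), np.float64(0.69)]
-0.3 [np.float64(0.48), np.float64(0.68), np.float64(0.72)]
-0.2 [np.float64(0.48), np.float64(0.51), np.float64(0.66)]
-0.1 [np.float64(0.47), np.float64(0.51), np.float64(0.67)]
-0.0 [np.float64(0.46), np.float64(0.67), np.float64(0.69)]
0.1 [np.float64(0.46), np.float64(0.64), np.float64(0.65)]
0.2 [np.float64(0.45), np.float64(0.65), np.float64(0.64)]
0.3 [np.float64(0.45), np.float64(0.64), np.float64(0.65)]
0.4 [np.float64(0.47), np.float64(0.66), np.float64(0.65)]
side0
-0.7 [None, None, None]
-0.6 [None, None, None]
-0.5 [None, np.float64(0.66), np.float64(0.72)]
-0.4 [None, np.float64(0.68), None]
-0.3 [np.float64(0.49), np.float64(0.68), None]
-0.2 [np.float64(0.49), np.float64(0.52), np.float64(0.67)]
-0.1 [np.float64(0.47), np.float64(0.52), np.float64(0.67)]
-0.0 [np.float64(0.46), np.float64(0.67), np.float64(0.69)]
0.1 [np.float64(0.46), np.float64(0.65), np.float64(0.65)]
0.2 [np.float64(0.46), np.float64(0.64), np.float64(0.64)]
0.3 [np.float64(0.46), np.float64(0.64), np.float64(0.65)]
0.4 [np.float64(0.47), np.float64(0.66), np.float64(0.64)]
[[0.56, 0.275, 0.07], [0.456, 0.276, 0.07], [0.572, 0.073, 0.07], [0.461, 0.074, 0.07]]
red [[0.475, 0.202, 0.07], [0.457, 0.201, 0.07]] [[0.465, 0.202, 0.07]]
knob top [[0.517 0.201 0.11 ]] mark [[0.497 0.182 0.078]]
```

>>> step_arm:
  plan: [0,1,-0.64,-0.33,0,0,1,-0.64,-0.33,0,0,1,-0.64,-0.33,0,0,1,-0.64,-0.33,0,0,1,-0.64,-0.33,0,0,1,-0.64,-0.33,0,0,1,-0.64,-0.33,0,0,1,-0.64,-0.33,0,0,1,-0.64,-0.33,0,0,1,-0.64,-0.33,0]

```text
clock: 0.93
tool_pos: [0.3426, -0.4408, 0.2972]
tcp_rot: [-0.0, 0.989, 0.146, -0.0]
wrist_force: [0.9, -0.5, 0.0]
grip_width: 0.0854
grip_force: 0.0
```

>>> step_arm:
  plan: [0,1,-0.64,-0.33,0,0,1,-0.64,-0.33,0,0,1,-0.64,-0.33,0,0,1,-0.64,-0.33,0,0,1,-0.64,-0.33,0]

```text
clock: 1.35
tool_pos: [0.4198, -0.3508, 0.3303]
tcp_rot: [-0.0, 0.989, 0.146, -0.0]
wrist_force: [0.2, -0.6, 0.8]
grip_width: 0.0853
grip_force: 0.0
```

>>> step_arm:
  plan: [0,0.289,-0.957,0,0,0,0.289,-0.957,0,0,0,0.289,-0.957,0,0,0,0.289,-0.957,0,0,0,0.289,-0.957,0,0,0,0.289,-0.957,0,0,0,0.289,-0.957,0,0,0,0.289,-0.957,0,0,0,0.289,-0.957,0,0,0,0.289,-0.957,0,0]

```text
clock: 2.18
tool_pos: [0.4192, -0.1503, 0.3303]
tcp_rot: [0.0, 0.989, 0.146, -0.0]
wrist_force: [-0.2, -0.6, 0.8]
grip_width: 0.0854
grip_force: 0.0
```

>>> step_arm:
  plan: [0,0.289,-0.957,0,0,0,0.289,-0.957,0,0,0,0.289,-0.957,0,0,0,0.289,-0.957,0,0,0,0.289,-0.957,0,0,0,0.289,-0.957,0,0,0,0.289,-0.957,0,0,0,0.289,-0.957,0,0,0,0.289,-0.957,0,0,0,0.289,-0.957,0,0]

```text
clock: 3.02
tool_pos: [0.419, 0.0495, 0.3303]
tcp_rot: [0.0, 0.989, 0.146, 0.0]
wrist_force: [0.1, -0.0, -0.1]
grip_width: 0.0856
grip_force: 0.0
```

```bash
python3 - <<'E'
from h import *
s=r.sense(); print(s["joint_pos"].round(3),s["tool_pos"].round(3),s["tcp_rot"].round(3),s["clock"])
c=grab("wrist"); save(c,"w1"); print(c["W"].round(3).tolist())
E
```

```text
[ 0.819 -0.027 -0.968  1.939 -0.023  1.217 -1.419] [0.419 0.05  0.33 ] [0.    0.989 0.146 0.   ] 3.0167
[[0.288, -0.922, -0.26, 0.485], [-0.958, -0.277, -0.079, 0.069], [0.001, 0.271, -0.963, 0.472], [0.0, 0.0, 0.0, 1.0]]
```

View pics/w1.png

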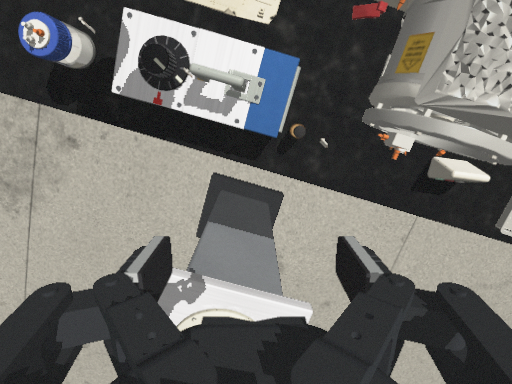

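Wrist picture: dial at about (163,63), red index (158,98), shackle from (190,68) to (255,85), vial (297,131), bottle (45,37). I'll enlarge the dial and shackle.

```bash
python3 - <<'E'
from h import *
c=load("w1"); cv2.imwrite("pics/w1c.png",cv2.resize(c["pixels"][5:140,105:305],(800,540),interpolation=cv2.INTER_CUBIC))
E
```

```text
(no output)
```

View pics/w1c.png

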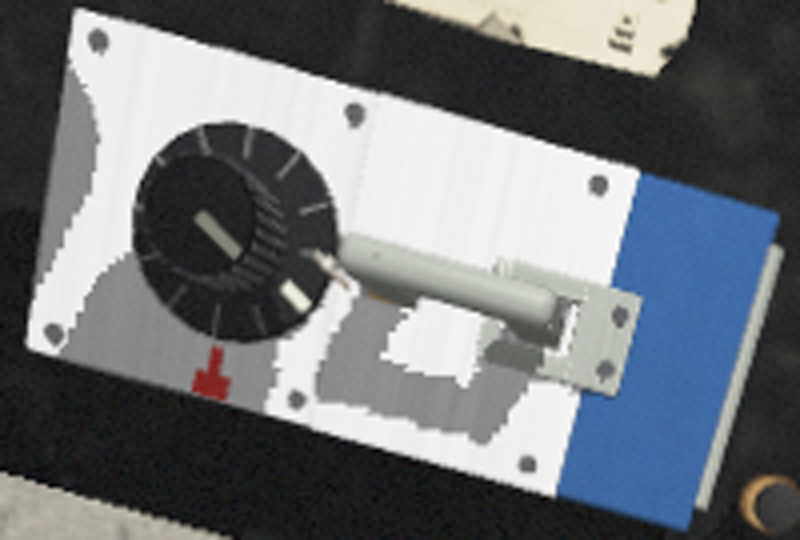

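```bash
python3 - <<'E'
from h import *
c=load("w1"); s=load("scene0"); d=load("side0")
W=lambda x,y:(105+(x+.5)/4-.5,5+(y+.5)/4-.5); S=lambda x,y:(190+(x+.5)/4-.5,165+(y+.5)/4-.5); D=lambda x,y:(210+(x-460+.5)/4-.5,165+(y+.5)/4-.5)
sk=onplane(c,[W(236,232)],.077)[0]; mk=onplane(c,[W(295,296)],.078)[0]; rl=onplane(c,[W(217,350),W(211,398)],.07)
cor=onplane(c,[W(75,8),W(638,170),W(27,347),W(557,496)],.07)
sh=onplane(c,[W(345,250),W(555,300)],.125)
print("skirt",sk,"mark",mk,"red",rl.tolist()); print("cor",cor.round(4).tolist()); 
for a,b in((0,1),(2,3)): v=cor[b]-cor[a]; print("box yaw deg",np.degrees(np.arctan2(v[0],-v[1])))
rm=rl.mean(0)-sk; m=mk-sk
print("dial ang", np.degrees(np.arctan2(m[1],m[0])-np.arctan2(rm[1],rm[0])), np.linalg.norm(m[:2]),np.linalg.norm(rm[:2]))
print("bar",sh.tolist())
print("tri knob",tri(c,W(200,213),s,S(147,115)),tri(c,W(200,213),d,D(627,133)),"scene skirt",onplane(s,[S(152,163)],.077),onplane(d,[D(628,188)],.077))
print("tri bar ends far",tri(c,W(547,298),s,S(283,55)),"near",tri(c,W(355,250),s,S(212,88)))
print("depth: knob",deproj(c,[W(190,205),W(215,220)]).round(3).tolist(),"bar",deproj(c,[W(x,y) for x,y in((380,262),(450,278),(520,292))]).round(3).tolist(),"plate",deproj(c,[W(450,180)]).round(3))
E
```

```text
skirt [0.51406951 0.20158406 0.077     ] mark [0.50003257 0.17798875 0.078     ] red [[0.4756808122815932, 0.20220120735017483, 0.07], [0.45948726181811, 0.20092982804856493, 0.07]]
cor [[0.5666, 0.2692, 0.07], [0.5712, 0.0801, 0.07], [0.4582, 0.2662, 0.07], [0.4617, 0.0761, 0.07]]
box yaw deg 1.3923324197490357
box yaw deg 1.0287442241255933
dial ang 59.22855905315071 0.027454954358039855 0.04648548158572006
bar [[0.5146331446381481, 0.15383696539329778, 0.125], [0.5188103779582103, 0.09146421128554043, 0.125]]
tri knob [0.51426241 0.20194514 0.11318719] [0.51323334 0.2013408  0.11219954] scene skirt [[0.50761211 0.20503375 0.077     ]] [[0.5124975  0.21125171 0.077     ]]
tri bar ends far [0.51904673 0.09405471 0.11993828] near [0.51590657 0.15266623 0.11626411]
depth: knob [[0.515, 0.206, 0.109], [0.513, 0.198, 0.109]] bar [[0.514, 0.144, 0.124], [0.516, 0.123, 0.124], [0.518, 0.102, 0.124]] plate [[0.551 0.139 0.068]]
```

>>> step_arm:
  plan: [0,0.96,-0.844,0,0,0,0.96,-0.844,0,0,0,0.96,-0.844,0,0,0,0.96,-0.844,0,0,0,0.96,-0.844,0,0,0,0.96,-0.844,0,0,0,0.96,-0.844,0,0,0,0,0,0,0.993,0,0,0,0,0.993,0,0,0,0,0.993]

```text
clock: 3.9
tool_pos: [0.5135, 0.2011, 0.3299]
tcp_rot: [-0.0, 0.999, 0.041, -0.001]
wrist_force: [0.4, -1.1, 0.1]
grip_width: 0.0849
grip_force: 0.0
```

>>> step_arm:
  plan: [0,0,0,0,0.993,0,0,0,0,0.993,0,0,0,0,0.993,0,0,0,0,0.993,0,0,0,0,0.993,0,0,0,0,0.993,0,0,0,0,0.993,0,0,0,0,0.993,0,0,0,0,0.993,0,0,0,0,0.993]

```text
clock: 4.73
tool_pos: [0.5131, 0.1995, 0.3271]
tcp_rot: [0.003, 0.964, -0.265, -0.002]
wrist_force: [0.3, -0.3, -0.8]
grip_width: 0.0855
grip_force: 0.0
```

>>> step_arm:
  plan: [0,0,0,0.8,0.993,0,0,0,0.8,0.993,0,0,0,0.8,0.993,0,0,0,0.8,0.993,0,0,0,0.8,0.993,0,0,0,0.8,0.993,0,0,0,0,0]

```text
clock: 5.32
tool_pos: [0.5089, 0.1996, 0.2468]
tcp_rot: [0.009, 0.912, -0.411, -0.007]
wrist_force: [-2.0, 0.2, 0.1]
grip_width: 0.085
grip_force: 0.0
```

```bash
python3 - <<'E'
from h import *
s=r.sense(); print(s["joint_pos"].round(3),s["tool_pos"].round(4),s["tcp_rot"].round(4),s["clock"])
q=s["tcp_rot"]; print(np.degrees(2*np.arctan2(q[2],q[1])))
c=grab("wrist"); save(c,"w2"); 
E
```

```text
[-1.092  0.374  0.844  1.809 -0.303  1.12  -2.56 ] [0.5089 0.1996 0.2468] [ 0.0094  0.9115 -0.4111 -0.0073] 5.3167
-48.55399316594108
```

View pics/w2.png

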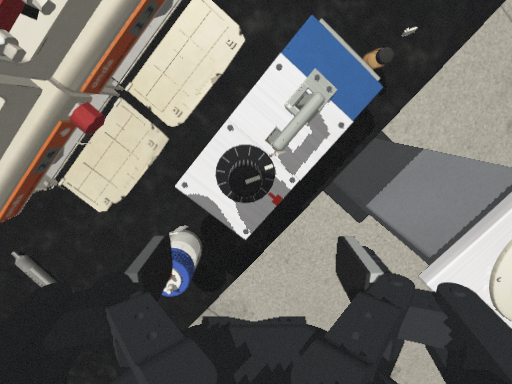

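Wrist picture: dial at (247,174), its mark at about (268,167), red index (277,199). Joint 7 has reached its lower limit because a clockwise turn lowers q7, so I'll use the half-turn-equivalent grasp and turn back counterclockwise.

>>> step_arm:
  plan: [0,0,0,0,-1,0,0,0,0,-1,0,0,0,0,-1,0,0,0,0,-1,0,0,0,0,-1,0,0,0,0,-1,0,0,0,0,-1,0,0,0,0,-1,0,0,0,0,-1,0,0,0,0,-1]

```text
clock: 6.2
tool_pos: [0.5118, 0.1996, 0.2508]
tcp_rot: [0.003, 0.997, -0.071, -0.008]
wrist_force: [0.7, -0.0, 0.9]
grip_width: 0.0856
grip_force: 0.0
```

>>> step_arm:
  plan: [0,0,0,0,-1,0,0,0,0,-1,0,0,0,0,-1,0,0,0,0,-1,0,0,0,0,-1,0,0,0,0,-1,0,0,0,0,-1,0,0,0,0,-1,0,0,0,0,-1,0,0,0,0,-1]

```text
clock: 7.03
tool_pos: [0.5119, 0.1996, 0.2511]
tcp_rot: [0.0, 0.962, 0.274, -0.008]
wrist_force: [-0.5, 0.1, -0.5]
grip_width: 0.0856
grip_force: 0.0
```

```bash
cat > st.py <<'E'
from h import *
s=r.sense(); q=s["tcp_rot"]; M=R.from_quat([q[1],q[2],q[3],q[0]]).as_matrix()
print("q",s["joint_pos"].round(3),"p",s["tool_pos"].round(4),"yaw",np.degrees(np.arctan2(M[1,0],M[0,0])).round(2),"z",M[:,2].round(4),"t",s["clock"],"F",s["wrist_force"].round(1),"M",s["moment"].round(2),"w",s["grip_width"])
def shift(t): print("tool shift mm for",t,(M.T@(np.array(t)-s["tool_pos"])*1000).round(1))
E
python3 st.py
```

```text
q [-0.863  0.309  0.543  1.797 -0.178  1.102 -1.271] p [0.5119 0.1996 0.2511] yaw 31.85 z [-0.0162 -0.005  -0.9999] t 7.0333 F [-0.5  0.1 -0.5] M [-0.08  0.    0.04] w 0.08558231432265356
```

>>> step_arm:
  plan: [0,0,0,0,-1,0,0,0,0,-1,0,0,0,0,-1,0,0,0,0,-1,0,0,0,0,-1,0,0,0,0,-1,0,0,0,0,-1,0,0,0,0,-1,0,0,0,0,-1,0,0,0,0,-1]

```text
clock: 7.87
tool_pos: [0.512, 0.1996, 0.2512]
tcp_rot: [-0.003, 0.81, 0.587, -0.008]
wrist_force: [0.2, 0.7, 0.6]
grip_width: 0.0853
grip_force: 0.0
```

>>> step_arm:
  plan: [0,0,0,0,-1,0,0,0,0,-1,0,0,0,0,-1,0,0,0,0,-1,0,0,0,0,-1,0,0,0,0,-1,0,0,0,0,-1,0,0,0,0,-1,0,0,0,0,-1,0,0,0,0,-1]

```text
clock: 8.7
tool_pos: [0.5121, 0.1996, 0.2514]
tcp_rot: [-0.005, 0.56, 0.828, -0.006]
wrist_force: [-0.1, 0.3, -0.3]
grip_width: 0.0856
grip_force: 0.0
```

>>> step_arm:
  plan: [0,0,0,0,-1,0,0,0,0,-1,0,0,0,0,-0.4,0,0,0,0,0]

```text
clock: 9.03
tool_pos: [0.5121, 0.1995, 0.2513]
tcp_rot: [-0.005, 0.49, 0.872, -0.006]
wrist_force: [0.5, 0.6, -0.1]
grip_width: 0.0854
grip_force: 0.0
```

```bash
python3 - <<'E'
exec(open("st.py").read())
shift([.5135,.202,.125]); shift([.5135,.202,.084])
c=grab("wrist"); save(c,"w3")
# project box features for check
P=np.array([[.5135,.202,.11],[.5135,.202,.077]]); Wi=np.linalg.inv(c["W"])
print(cv2.projectPoints(P,cv2.Rodrigues(Wi[:3,:3])[0],Wi[:3,3],np.array(c["intrinsics"],float),np.array([float(c["k1"]),0,0,0,0]))[0].round(1).tolist())
E
```

```text
q [-0.65   0.285  0.28   1.79  -0.088  1.095  0.206] p [0.5121 0.1995 0.2513] yaw 121.27 z [-0.0153 -0.0052 -0.9999] t 9.0333 F [ 0.5  0.6 -0.1] M [ 0.   -0.02  0.02] w 0.08535781047757489
tool shift mm for [0.5135, 0.202, 0.125] [  0.9   4.5 126.3]
tool shift mm for [0.5135, 0.202, 0.084] [  0.8   5.2 167.3]
[[[258.2, 180.7]], [[258.2, 174.1]]]
```

>>> step_arm:
  plan: [0,0.01,0.05,0.85,0,0,0.01,0.05,0.85,0,0,0.01,0.05,0.85,0,0,0.01,0.05,0.85,0,0,0,0.05,0.85,0,0,0,0.015,0.85,0,0,0,0,0.85,0,0,0,0,0.6,0,0,0,0,0.6,0,0,0,0,0,0]

```text
clock: 9.92
tool_pos: [0.5116, 0.2013, 0.1045]
tcp_rot: [-0.007, 0.491, 0.871, -0.009]
wrist_force: [-0.7, 0.7, 0.2]
grip_width: 0.0855
grip_force: 0.0
```

```bash
python3 - <<'E'
exec(open("st.py").read())
shift([.5135,.202,.081])
c=grab("wrist"); save(c,"w4"); save(grab("scene"),"s4")
P=np.array([[.5135,.202,.11],[.5135,.202,.077]]); Wi=np.linalg.inv(c["W"])
print(cv2.projectPoints(P,cv2.Rodrigues(Wi[:3,:3])[0],Wi[:3,3],np.array(c["intrinsics"],float),np.array([float(c["k1"]),0,0,0,0]))[0].round(1).tolist())
E
```

```text
q [-0.622  0.474  0.25   1.905 -0.158  0.804  0.258] p [0.5116 0.2013 0.1045] yaw 121.13 z [-0.021  -0.008  -0.9997] t 9.9167 F [-0.7  0.7  0.2] M [-0.04  0.01 -0.02] w 0.0854976011893332
tool shift mm for [0.5135, 0.202, 0.081] [-0.5  2.5 23.4]
[[[257.4, 246.2]], [[257.8, 223.2]]]
```

View pics/w4.png

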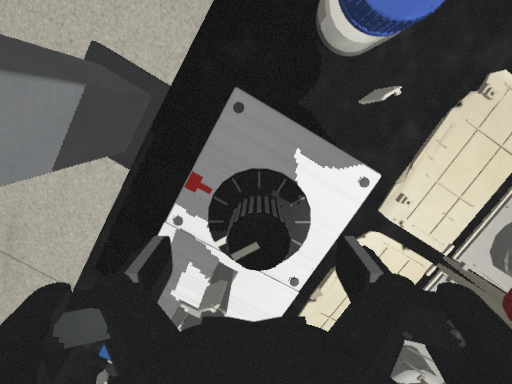

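Wrist picture: knob top at (259,243), predicted (257,246). Fingers are on either side of it, so the alignment is good to about 1 mm. Next: go down and close.

>>> step_arm:
  plan: [0,0,0.1,0.6,0,0,0,0.03,0.57,0,0.3,0,0,0,0,0.5,0,0,0,0,1,0,0,0,0,1,0,0,0,0,1,0,0,0,0,1,0,0,0,0]
  grip_force: 50

```text
clock: 10.68
tool_pos: [0.5141, 0.2024, 0.0835]
tcp_rot: [-0.006, 0.492, 0.871, -0.008]
wrist_force: [-4.4, -2.3, 4.7]
grip_width: 0.0335
grip_force: 49.9
```

```bash
python3 st.py
```

```text
q [-0.615  0.509  0.243  1.91  -0.171  0.763  0.268] p [0.5141 0.2024 0.0835] yaw 121.11 z [-0.0191 -0.0074 -0.9998] t 10.6833 F [-4.4 -2.3  4.7] M [-0.2   0.53  0.05] w 0.0335229398616152
```

>>> step_arm:
  plan: [1,0,0,0,0.75,1,0,0,0,0.75,1,0,0,0,0.75,1,0,0,0,0.75,1,0,0,0,0.75,1,0,0,0,0.75,1,0,0,0,0.75,1,0,0,0,0.75,1,0,0,0,0.75,1,0,0,0,0.75]

```text
clock: 11.52
tool_pos: [0.5134, 0.2006, 0.0835]
tcp_rot: [-0.004, 0.701, 0.713, -0.011]
wrist_force: [-5.1, -5.6, 7.7]
grip_width: 0.0332
grip_force: 50.8
```

```bash
python3 st.py
```

```text
q [-0.715  0.524  0.374  1.915 -0.264  0.774 -0.177] p [0.5134 0.2006 0.0835] yaw 90.93 z [-0.0208 -0.0092 -0.9997] t 11.5167 F [-5.1 -5.6  7.7] M [-1.2   0.98  0.07] w 0.0332044909416559
```

>>> step_arm:
  plan: [1,0,0,0,0.75,1,0,0,0,0.75,1,0,0,0,0.75,1,0,0,0,0.75,1,0,0,0,0.75,1,0,0,0,0.75,1,0,0,0,0.75,1,0,0,0,0.75,1,0,0,0,0.75,1,0,0,0,0.75]

```text
clock: 12.35
tool_pos: [0.512, 0.201, 0.0835]
tcp_rot: [-0.002, 0.862, 0.507, -0.012]
wrist_force: [-9.5, -5.1, 12.6]
grip_width: 0.0334
grip_force: 50.7
```

>>> step_arm:
  plan: [1,0,0,0,0,1,0,0,0,0]

```text
clock: 12.52
tool_pos: [0.512, 0.201, 0.0835]
tcp_rot: [-0.002, 0.861, 0.508, -0.012]
wrist_force: [-9.2, -6.3, 12.1]
grip_width: 0.0336
grip_force: 50.7
```

```bash
python3 - <<'E'
exec(open("st.py").read())
c=grab("wrist"); save(c,"w5"); cv2.imwrite("pics/w5c.png",cv2.resize(c["pixels"][110:330,120:380],(780,660))[:600])
E
```

```text
q [-0.815  0.547  0.503  1.919 -0.361  0.792 -0.615] p [0.512  0.201  0.0835] yaw 61.05 z [-0.0237 -0.0085 -0.9997] t 12.5167 F [-9.2 -6.3 12.1] M [-0.93  1.98 -0.21] w 0.03364744609516464
```

View pics/w5c.png

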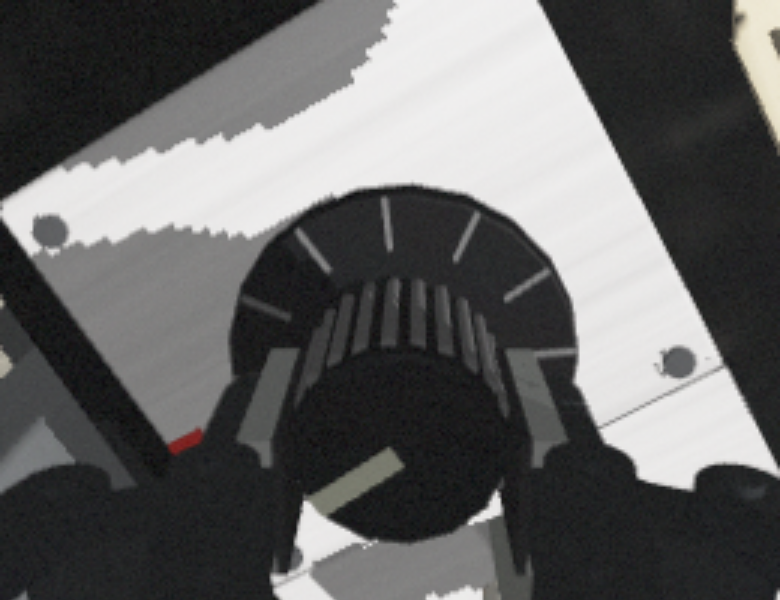

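Enlarged wrist picture: the knob line from (400,458) to (315,505) is parallel to the red line (200,432)–(170,448) and collinear with the axis, so the dial is at 0. Release and rise.

>>> step_arm:
  plan: [0.4,0,0,0,0,0.2,0,0,0,0,0,0,0,0,0,0,0,0,0,0,0,0,0,0,0,0,0,0,-0.5,0,0,0,0,-1,0,0,0,0,-1,0,0,0,0,-1,0,0,0,0,-1,0]

```text
clock: 13.4
tool_pos: [0.5165, 0.2034, 0.1744]
tcp_rot: [-0.001, 0.861, 0.508, -0.009]
wrist_force: [0.2, 0.5, 0.7]
grip_width: 0.0853
grip_force: 0.0
```

>>> step_arm:
  plan: [0,0,0,-1,0,0,0,0,-0.7,0,0,0,0,0,-1,0,0,0,0,-1,0,0,0,0,-1,0,0,0,0,-1,0,0,0,0,-1,0,0,0,0,-1,0,0,0,0,-1,0,0,0,0,-0.5]

```text
clock: 14.23
tool_pos: [0.5171, 0.2037, 0.2076]
tcp_rot: [-0.004, 0.699, 0.715, -0.009]
wrist_force: [0.1, -0.3, 0.5]
grip_width: 0.0855
grip_force: 0.0
```

```bash
python3 - <<'E'
exec(open("st.py").read())
shift([.5155,.123,.2]); shift([.5155,.123,.097])
E
```

```text
q [-0.804  0.364  0.475  1.824 -0.192  1.019 -0.228] p [0.5171 0.2037 0.2076] yaw 91.33 z [-0.0174 -0.0069 -0.9998] t 14.2333 F [ 0.1 -0.3  0.5] M [-0.   -0.05 -0.01] w 0.08550443285147961
tool shift mm for [0.5155, 0.123, 0.2] [-80.6  -3.3   8.2]
tool shift mm for [0.5155, 0.123, 0.097] [-79.9  -1.5 111.2]
```

>>> step_arm:
  plan: [0,-1,-0.04,0,0,0,-1,-0.04,0,0,0,-1,-0.04,0,0,0,-1,-0.04,0,0,0,0,0,0,0]

```text
clock: 14.65
tool_pos: [0.5156, 0.1185, 0.2084]
tcp_rot: [-0.003, 0.702, 0.712, -0.009]
wrist_force: [0.5, -0.4, 0.2]
grip_width: 0.0857
grip_force: 0.0
```

```bash
python3 - <<'E'
exec(open("st.py").read())
shift([.5155,.123,.097])
c=grab("wrist"); save(c,"w6"); cv2.imwrite("pics/w6.png",c["pixels"])
P=np.array([[.5155,.123,.125],[.5143,.155,.125],[.5167,.09,.125],[.4767,.2010,.07],[.513,.2015,.11]]); Wi=np.linalg.inv(c["W"])
print(cv2.projectPoints(P,cv2.Rodrigues(Wi[:3,:3])[0],Wi[:3,3],np.array(c["intrinsics"],float),np.array([float(c["k1"]),0,0,0,0]))[0].round(1).tolist())
E
```

```text
q [-0.706  0.318  0.516  1.888 -0.178  1.001 -0.098] p [0.5156 0.1185 0.2084] yaw 90.78 z [-0.0172 -0.0088 -0.9998] t 14.65 F [ 0.5 -0.4  0.2] M [-0.03  0.07 -0.04] w 0.0856517823669912
tool shift mm for [0.5155, 0.123, 0.097] [  5.4   1.8 111.4]
[[[255.1, 191.7]], [[254.2, 153.7]], [[256.0, 227.8]], [[216.6, 97.0]], [[253.7, 94.5]]]
```

View pics/w6.png

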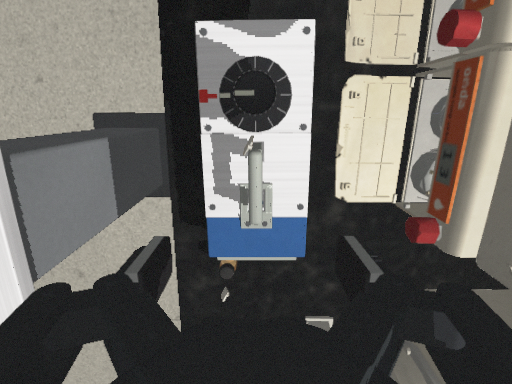

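Wrist picture: the white mark at (224,95) lines up with the red line (205,96), and the bar runs from (257,146) to (257,226), within about 1 px of prediction. Next: descend on the shackle.

>>> step_arm:
  plan: [0,0.09,0.04,0.9,0,0,0.09,0.04,0.9,0,0,0.09,0.04,0.9,0,0,0,0,0.9,0,0,0,0,0.9,0,0,0,0,0.6,0,0,0,0,0,0]

```text
clock: 15.28
tool_pos: [0.5139, 0.129, 0.1032]
tcp_rot: [-0.005, 0.7, 0.714, -0.011]
wrist_force: [-0.6, -0.5, 0.1]
grip_width: 0.0853
grip_force: 0.0
```

```bash
python3 - <<'E'
exec(open("st.py").read())
shift([.5165,.123,.097])
E
```

```text
q [-0.661  0.472  0.453  1.959 -0.279  0.795 -0.029] p [0.5139 0.129  0.1032] yaw 91.21 z [-0.022  -0.0084 -0.9997] t 15.2833 F [-0.6 -0.5  0.1] M [-0.01  0.05  0.04] w 0.08525103938006116
tool shift mm for [0.5165, 0.123, 0.097] [-6.   2.6  6.2]
```

>>> step_arm:
  plan: [0,-0.28,0.13,0.3,0,0,0,0,0,0,0.4,0,0,0,0,0.7,0,0,0,0,0.7,0,0,0,0,0.7,0,0,0,0]

```text
clock: 15.78
tool_pos: [0.5187, 0.1231, 0.1]
tcp_rot: [-0.004, 0.7, 0.714, -0.008]
wrist_force: [0.1, -0.1, -0.2]
grip_width: 0.0384
grip_force: 0.0
```

```bash
python3 - <<'E'
exec(open("st.py").read())
shift([.5165,.123,.097])
E
```

```text
q [-0.646  0.479  0.451  1.958 -0.285  0.786 -0.012] p [0.5187 0.1231 0.1   ] yaw 91.14 z [-0.0171 -0.0065 -0.9998] t 15.7833 F [ 0.1 -0.1 -0.2] M [ 0.01  0.03 -0.03] w 0.03840732504497157
tool shift mm for [0.5165, 0.123, 0.097] [-0.  -2.2  3. ]
```

>>> step_arm:
  plan: [0.7,0,-0.1,0.15,0,0.8,0,0,0,0,1,0,0,0,0,1,0,0,0,0,1,0,0,0,0,1,0,0,0,0,1,0,0,0,0]
  grip_force: 70

```text
clock: 16.37
tool_pos: [0.5162, 0.1229, 0.0964]
tcp_rot: [-0.004, 0.7, 0.714, -0.009]
wrist_force: [0.2, -0.5, 0.2]
grip_width: 0.0115
grip_force: 68.3
```

```bash
python3 st.py
```

```text
q [-0.646  0.482  0.449  1.964 -0.287  0.777 -0.01 ] p [0.5162 0.1229 0.0964] yaw 91.15 z [-0.0182 -0.0071 -0.9998] t 16.3667 F [ 0.2 -0.5  0.2] M [ 0.05  0.02 -0.01] w 0.011458914732770224
```

>>> step_arm:
  plan: [1,-0.001,-0.005,-0.25,0,1,-0.001,-0.005,-0.25,0,1,-0.001,-0.005,-0.25,0,1,-0.001,-0.005,-0.25,0,1,0,0,0,0]

```text
clock: 16.78
tool_pos: [0.5171, 0.123, 0.1178]
tcp_rot: [-0.004, 0.7, 0.714, -0.008]
wrist_force: [-0.2, -0.6, -1.5]
grip_width: 0.0108
grip_force: 68.2
```

```bash
python3 st.py
```

```text
q [-0.659  0.449  0.465  1.953 -0.267  0.817 -0.027] p [0.5171 0.123  0.1178] yaw 91.13 z [-0.016  -0.0063 -0.9999] t 16.7833 F [-0.2 -0.6 -1.5] M [ 0.02 -0.   -0.03] w 0.010847656800644333
```

>>> step_arm:
  plan: [1,-0.002,-0.007,-0.4,0,1,-0.002,-0.007,-0.4,0,1,-0.002,-0.007,-0.4,0,1,-0.002,-0.007,-0.4,0,1,-0.003,-0.01,-0.6,0,1,-0.003,-0.01,-0.6,0,1,-0.003,-0.01,-0.6,0,1,-0.003,-0.01,-0.6,0,1,-0.003,-0.01,-0.6,0,1,-0.003,-0.01,-0.6,0]

```text
clock: 17.62
tool_pos: [0.5165, 0.123, 0.2219]
tcp_rot: [-0.004, 0.7, 0.714, -0.009]
wrist_force: [-0.4, -0.2, -1.4]
grip_width: 0.0109
grip_force: 68.2
```

>>> step_arm:
  plan: [1,0,0,-0.7,0,1,0,0,-0.6,0,1,0,0,-0.5,0,1,0,0,-0.3,0,1,0,0,0,0,1,0,0,0,0,1,0,0,0,0,1,0,0,0,0]

```text
clock: 18.28
tool_pos: [0.5166, 0.1232, 0.2616]
tcp_rot: [-0.004, 0.7, 0.714, -0.01]
wrist_force: [-0.2, 1.1, -3.0]
grip_width: 0.0112
grip_force: 68.3
```

```bash
python3 - <<'E'
exec(open("st.py").read())
print(s["joint_vel"].round(3))
a=grab("scene"); b=grab("side"); save(a,"s9"); save(b,"d9")
f=lambda x,k:cv2.resize(x,None,fx=k,fy=k,interpolation=cv2.INTER_CUBIC)
cv2.imwrite("pics/fin.png",np.hstack([f(a["pixels"][100:255,165:305],3),f(b["pixels"][100:255,200:320],3)]))
E
```

```text
q [-0.728  0.261  0.527  1.825 -0.141  1.115 -0.131] p [0.5166 0.1232 0.2616] yaw 91.15 z [-0.0195 -0.0077 -0.9998] t 18.2833 F [-0.2  1.1 -3. ] M [-0.    0.01 -0.01] w 0.01115435648414138
[-0.     0.001  0.    -0.001 -0.     0.001 -0.   ]
```

View pics/fin.png

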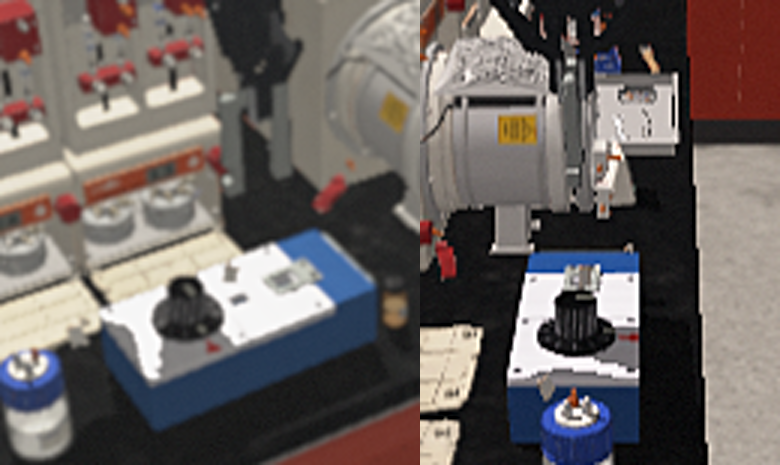

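Final picture: the scene half (left) shows the shackle upright in the gripper with its feet at about (225,190) and (280,195). The box, lid, bottle and vial are undisturbed. I'll check the foot height, then hand in.

```bash
python3 - <<'E'
from h import *
a=load("s9"); P=deproj(a,[(165+x/3,100+y/3) for x,y in((235,180),(280,190))]); print(P.round(3).tolist())
if P[:,2].min()>.175: print(r.close_job())
E
```

```text
[[0.51, 0.149, 0.208], [0.737, -0.021, -0.002]]
```

```bash
python3 - <<'E'
from h import *
for n in("s9","d9"):
    a=load(n); u,v=np.meshgrid(np.arange(512),np.arange(384)); P=deproj(a,np.c_[u.ravel(),v.ravel()])
    m=(abs(P[:,0]-.515)<.02)&(abs(P[:,1]-.123)<.045)&(P[:,2]>.135)&(P[:,2]<.24); Q=P[m]; z=np.sort(Q[:,2])[:3]; print(n,m.sum(),z.round(3),[np.sort(Q[k,2])[:2].round(3) for k in(Q[:,1]>.13,Q[:,1]<.116)])
if z.min()>.18: print(r.close_job())
E
```

```text
s9 203 [0.193 0.194 0.194] [array([0.194, 0.194]), array([0.193, 0.194])]
d9 102 [0.194 0.194 0.195] [array([0.194, 0.194]), array([0.196, 0.197])]
the job is handed in; nothing more can be done
None
```

The job is handed in: the dial is at the red line, and the gripper holds the shackle still and upright, its feet about 12 cm above the box top; the lid is shut, and the bottle and vial look undisturbed (the timer was not re-checked).

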